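# Mix a sealed tube by touch on the bench mixer

### The job

First turn the bench mixer's selector to its touch setting, the U-shaped mark. Then take the taller of the two capped tubes out of the rack, stand it upright, tip down, in the mixer's sprung rubber cup and press it straight down until the cup is about halfway down its spring travel (about 6 of 12 mm, neither barely touched nor bottomed). Hold it there for at least three seconds and finish while still holding it pressed; leave the other things on the bench where they are.

Things in the scene. Friction and masses are not known exactly. Their poses are not given: they have to be found in the camera images.
- mixer: Bench mixer, white, 200 (x) x 140 (y) x 104 mm, fixed to the table, on the left or right. Origin: centre of its underside; z up; x runs from the low front console (top 61 mm high) to the tower (x -12 to +100 mm, top 104 mm, black collar to 108 mm). Selector axis at x -60, y 0 mm; rubber cup's axis at x +45, y 0 mm.
- selector (a joint): Mixer's selector knob, rad; grows CLOCKWISE seen from above. At 0 its white pointer line points along the mixer's -x. Marks: -0.7 (straight bar mark, continuous), 0 (dot, off), +0.7 (U mark, touch, to the mixer's +y side of the dot); stops at +-0.8. Friction 0.04 N m; it stays where it is left. Starts anywhere from the bar to the dot.
- selector_grip (a point): On the selector's axis, 87 mm above the table, where to grip: an upright black bar 42 mm long, 14 mm thick, 65 to 99 mm above the table, on a 44 mm disc with top 69 mm above the table. Grip across the 14 mm. Its x axis runs along the bar, away from the pointer; at selector 0 it is the mixer's x.
- head (a joint): Travel of the sprung rubber cup, m: 0 at rest (up), 0.012 fully down. Straight down; spring force 3.6 N when it begins to move, 7.8 N at 0.006, 12 N at 0.012 (0.7 N per mm). It springs back up when let go.
- cup_floor (a point): Middle of the rubber cup's inner floor, 130 mm above the table at rest; moves down with the cup. The cup is a funnel: rim 14 mm above this floor, outer radius there 24 mm, inner radius about 17 mm at the rim and 11 mm at the floor. The tall tube's tip goes down to this floor.
- rack: Grey tube rack, block 70 (x) x 200 (y) x 50 mm, fixed to the table, origin at the centre of its underside, z up. Three round holes of 33 mm in a row at y = -65, 0, +65 mm, hole floors 8 mm above the table. The tall tube stands in one end hole and the short tube in the other; the middle one is empty.
- tube: The taller capped tube, 115 mm tall, white, 29 mm diameter, with a cone at the foot (18 mm high, down to a 12 mm flat tip), grey cap 34 mm in diameter and 20 mm tall at the top. Mass about 60 g. Origin at the centre of its tip; z up towards the cap. In the rack its tip is 8 mm and its cap's top 123 mm above the table.
- tube_cap (a point): Middle of the tall tube's cap, 105 mm above its tip, on its axis: grip the cap here.
- short_tube: Bystander: the shorter tube, 80 mm tall, otherwise the same shape; stands in the rack's other end hole, top 88 mm above the table. Origin at its tip.
- dish: Bystander: pale covered dish, 39 mm diameter, 13 mm high, on the bench between mixer and rack. Origin under its centre.
- jar_a: Bystander: black round jar, 46 mm diameter, 44 mm high, nearest the robot. Origin under its centre.
- jar_b: Bystander: a second such black jar, beyond the mixer and rack. Origin under its centre.
- well_plate: Bystander: white plate with wells, 127 x 85 x 14 mm, beyond the mixer and rack. Origin under its centre.
- bottle: Bystander: white bottle, 60 mm diameter, 130 mm high, at the left edge. Origin under its centre.
- tip_box: Bystander: grey box, 80 x 120 x 60 mm, at the right edge. Origin under its centre.
Mind the look-alikes: they are no part of the job. Leave any orange or pink look-alike of the tube alone.

How it is judged:
On the way, in this order (a step that is already met when the one before it is completed fails the run):
1. the selector is at the touch mark while the tall tube is still in the rack and the cup is up (value of joint selector between 0.5 and 0.9 rad and value of joint head below 0.002 m and horizontal distance between tube and rack below 0.09 m and height (world z) of tube below 0.03 m), for 0.2 s.
2. the tall tube is lifted clear of the rack (height (world z) of tube above 0.055 m), for 0.1 s.
3. the tube presses the cup about halfway down, for at least two seconds (value of joint selector between 0.5 and 0.9 rad and value of joint head between 0.003 and 0.009 m and contact force between tube and head above 2 N and contact force between the fingers and tube above 1 N and horizontal distance between tube and cup_floor below 0.01 m and angle between tube's own z axis and vertical below 0.2 rad and contact force between each of the arm, the fingers and head below 0.5 N), for 2 s.
At the end, for the whole second after the job is handed in: Selector within 0.2 rad of the touch mark (+0.7); the tall tube, gripped by the robot, stands tip down in the cup (tip within 10 mm of its axis, tilt under 0.2 rad) and presses it 3 to 9 mm down with more than 2 N, the robot itself not touching the cup; still held so through the last second (all of step 3); the arm keeps its last pose, push and grip.
It fails at once if another thing on the bench is moved more than 40 mm (distance of any of short_tube, dish, jar_a, jar_b, well_plate, bottle, tip_box from where it was at the start of the episode above 0.04 m).
It also fails if it takes over 61 s, if anything falls off the work surface, if the arm or the gripper's body presses on something with over 40 N, if the wrist force passes 120 N, or if a joint passes its speed limit or range.

### The arm

A 6-joint arm with a two-finger parallel gripper is mounted at the origin on the work surface. World frame = base frame: x ahead of the robot, y to its left, z up, the work surface at z = 0. Lengths are in m, angles in rad, forces in N, time in s.
With the tool pointing down it reaches from about 0.35 to 0.85 m from the base axis. Payload 8.1 kg.
Tool frame: the origin (TCP) lies at the very end of the fingers, on their centre line; the grasp point (between the pads) lies robot.tcp_to_grasp behind it (robot.tcp_to_grasp is the distance from the TCP to the grasp point, in m); z points along the fingers, y is the line along which they close (so a half turn about z gives the same grasp; the last joint's range is limited). The gripper opens to 93 mm and grips with 3 to 60 N. Pads are 15 mm wide; open, the fingers measure 128 mm over their backs; the gripper's body (75 mm by 188 mm) begins 65 mm behind the grasp point.
Start: joints at [-1.328, 0.13, 1.488, -0, 1.523, -0.085], TCP at [0.193, -0.568, 0.198] pointing down, gripper open.
Joint ranges: [-2.96, 2.96], [-0.89, 2.26], [0.02, 2.5], [-1.34, 4.48], [0, 2.73], [-2.66, 2.66]. Speed limits (rad/s): [2.39, 2.39, 2.79, 3.14, 3.14, 3.14].

### API

Orientations are given as a rotation vector (axis times angle).
In Python, from station import robot, camera, camera_info, finder gives the robot as it stands. The module is installed in compiled form; this text tells all that it offers.
- The arm moves only by the shell command python3 -m handwheel 'ROWS'. ROWS is JSON, a list that holds one entry, the list of rows, each a list of 5 numbers: the shift along the world's x, y, z in mm, then the turn about the world's z in rad, then the opening, from 0 (shut) to 1 (fully open). In form: [[[x, y, z, turn, gripper], ...]]. A call has exactly 5 rows; each row is the pose to reach, as a shift and turn from the pose commanded when the call began; what a row does not reach only later rows make up. A row lasts 1/12 s, in which the tool goes at most 41.7 mm and 7.16 degrees, less where a joint would pass 70% of its speed; a pose out of reach is approached as far as the arm can. A call with a gripper value outside its range is refused whole. The fingers move at their own pace and stop on an object; the grip force is fixed at half the most. Time passes only in rows, so rows that repeat a pose let the fingers close, or fill a call up. It gives the time, the measured TCP pose, the force, the opening and the grip force at its end, in the units of the state.
- robot.sense(): the state, without advancing time (a new reading comes with each control period).
- camera(name): name is "scene" or "top" or "wrist"; returns (picture, depth): 400x640x3 uint8, red, green, blue; 400x640 float32, m along the optical axis (not along the pixel's ray), 0 where there is no reading.
- camera_info(name): a dict with "vfov" (degrees; the focal length in pixels is half the picture's height over the tangent of half this angle, whatever the lens; pixels are square), "cx", "cy" (the principal point, pixels), "R" (3x3) and "t" (3): a world point X has camera coordinates R X + t. Camera axes: x right, y down, z forward; pixel columns grow to the right and rows downward; lengths in m; the calibration is good to about 2 mm. A picture is of the moment at which its call begins: read the wrist's pose just before it. camera_info takes no time and is no camera call; for the wrist camera it gives the pose at the moment of the call.
- robot.hand_in(): hands the job in; it is judged then, once.
Trained networks look in the newest picture that a camera, given by its name, has taken for a name from the list of things; names that differ only in an ending like _2 or _b are one class to them, and where a whole thing is asked for, a point or a joint stands for the part that bears it (a point fixed in the world has none). Each returns a list of dicts, best first, with "p" (0 to 1); they miss things now and then, are a little off and sometimes report something else, mostly with a low value. They report only what shows in the picture. A call takes as long as a camera call. They do not tell look-alikes from the thing itself.
- finder.search_frame(query, camera): "rect" ([centre column, centre row, width, height] in pixels, round what is visible of it).
- finder.tip_of(query, camera): "at" ([row, column] in pixels: a listed point, or the origin of a listed thing).
The state is a dict: "time_s": time; "q": joint angles; "joint_vel": joint speeds; "effort": joint torques, N m; "tool_pos": TCP position; "eef_rot": TCP orientation; "force": force on the tool from outside, world axes, zero at the start; "moment": the same for the moment, N m; "finger_gap": finger opening in m; "grasp_force": force on a finger pad.
Only numpy, scipy, OpenCV 4.12 (cv2) and the standard library are available. Lean on these libraries where they do the work, as an engineer would, in place of code of your own. Each camera call takes 0.05 s, during which the arm holds its last target. There are 200 camera calls.

## Working session

There is one attempt and no reset: what is moved stays moved. The work goes in short steps, Python scripts to look and compute and a shell command to move; the robot and the scene stay as the last step left them, time stands still between calls to the robot, and variables do not carry over. Pictures are saved under pics/ and viewed, at most 10 in all, crops included, and the job is handed in when it is done.

```bash
mkdir -p pics; cat > h.py <<'E'
import numpy as np,cv2
from station import robot,camera,camera_info,finder
def ray(ci,u,v):
    f=200/np.tan(np.radians(ci['vfov'])/2)
    d=np.array([(u-ci['cx'])/f,(v-ci['cy'])/f,1.]);R=np.array(ci['R']);t=np.array(ci['t'])
    return -R.T@t, R.T@d
def atz(ci,u,v,z):
    o,d=ray(ci,u,v);return o+d*(z-o[2])/d[2]
def pt(ci,u,v,dep):
    o,d=ray(ci,u,v);return o+d*dep
def proj(ci,X):
    f=200/np.tan(np.radians(ci['vfov'])/2)
    c=np.array(ci['R'])@np.array(X)+np.array(ci['t']);return ci['cx']+f*c[0]/c[2],ci['cy']+f*c[1]/c[2]
def cloud(ci,dep):
    v,u=np.mgrid[:400,:640];f=200/np.tan(np.radians(ci['vfov'])/2)
    c=np.stack([(u-ci['cx'])/f*dep,(v-ci['cy'])/f*dep,dep],-1)
    return (c-np.array(ci['t']))@np.array(ci['R'])
E
python3 - <<'E'
from h import *
np.set_printoptions(precision=4,suppress=True)
s=robot.sense();print(s['time_s'],s['tool_pos'],s['eef_rot'],s['finger_gap'],robot.tcp_to_grasp)
for n in['top','scene']:
    im,d=camera(n);ci=camera_info(n);cv2.imwrite(f'pics/{n}.png',im[:,:,::-1]);np.save(f'{n}_d.npy',d);print(n,ci['vfov'],-np.array(ci['R']).T@ci['t'])
    P=cloud(ci,d)
    for q in['mixer','selector_grip','cup_floor','rack','tube','tube_cap','short_tube']:
        for r in finder.tip_of(q,n)[:3]:
            v,u=r['at'];print(q,round(r['p'],2),round(u),round(v),P[int(v),int(u)])
E
```

```text
0.0 [ 0.1931 -0.5675  0.1973] [-3.0977 -0.5123  0.0002] 0.09292479779940778 0.0188
top 55.05342452945868 [ 0.3571 -0.0126  1.1992]
mixer 0.94 228 219 [0.5837 0.2387 0.1008]
selector_grip 0.51 218 238 [0.533  0.2713 0.1009]
cup_floor 0.69 218 199 [0.639  0.2632 0.1278]
rack 0.72 388 216 [ 0.5774 -0.2452  0.0084]
tube 0.71 348 198 [ 0.6374 -0.1183  0.0389]
tube 0.65 367 220 [ 0.5623 -0.1693  0.0481]
tube 0.64 371 195 [ 0.638  -0.1881  0.0553]
tube_cap 0.7 371 188 [ 0.6468 -0.184   0.1162]
tube_cap 0.7 377 249 [ 0.4679 -0.1828  0.1185]
tube_cap 0.64 349 188 [ 0.6492 -0.12    0.1129]
short_tube 0.62 409 217 [ 0.5618 -0.2967  0.053 ]
scene 45.615021165405935 [1.2097 0.3588 1.1694]
selector_grip 0.51 411 239 [0.5424 0.2664 0.0998]
cup_floor 0.55 393 266 [0.6503 0.2626 0.131 ]
rack 0.57 247 190 [ 0.5981 -0.2183  0.0483]
tube 0.87 288 217 [ 0.6105 -0.0672  0.0426]
tube 0.84 267 226 [ 0.6617 -0.1087  0.0322]
tube 0.67 265 193 [ 0.5793 -0.1646  0.0483]
tube_cap 0.85 277 160 [ 0.4944 -0.1731  0.1084]
tube_cap 0.84 240 197 [ 0.659  -0.187   0.1143]
tube_cap 0.72 285 197 [ 0.6005 -0.0828  0.1121]
short_tube 0.56 264 194 [ 0.5846 -0.1682  0.0471]
short_tube 0.45 228 178 [ 0.5864 -0.2948  0.0472]
short_tube 0.42 252 276 [ 0.8069 -0.0632  0.0129]
```

```bash
python3 - <<'E'
import cv2,numpy as np
a=cv2.imread('pics/top.png')[120:300,150:450];b=cv2.imread('pics/scene.png')[120:320,190:470]
cv2.imwrite('pics/top_c.png',cv2.resize(a,None,fx=2.6,fy=2.6,interpolation=2));cv2.imwrite('pics/scene_c.png',cv2.resize(b,None,fx=2.8,fy=2.8,interpolation=2))
E
```

```text
(no output)
```

View pics/top_c.png

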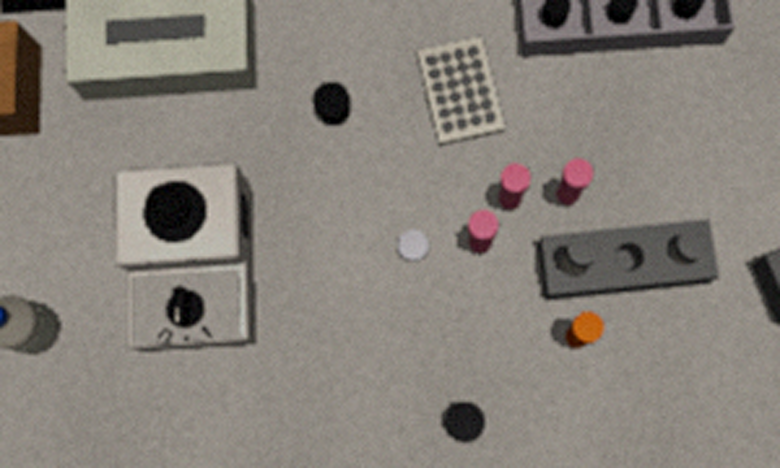

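View pics/scene_c.png

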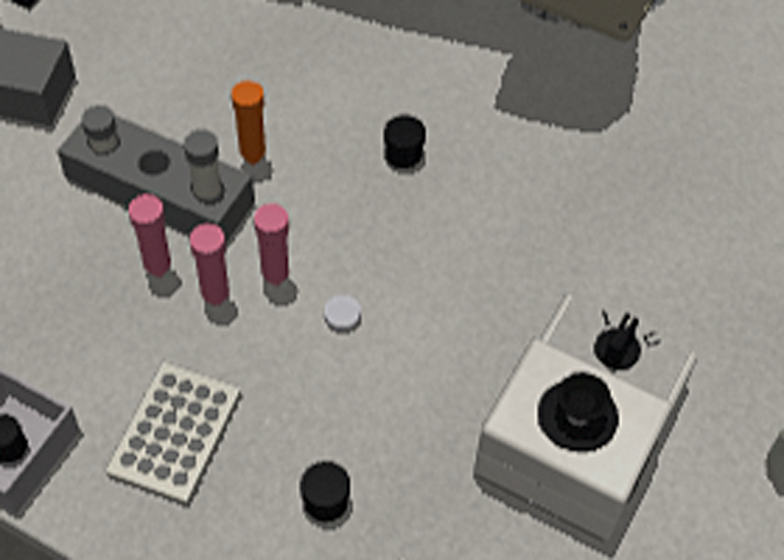

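The tall tube is the white one with the grey cap in the rack's +y end hole, at scene pixel (263,174). Things that could be mistaken for it:
- the short tube at (225,165), much lower
- the orange tube at (279,155)
- the pink tubes at (243,195), (265,206) and (287,199)

The selector is at top pixel (221,238).

```bash
python3 - <<'E'
from h import *
np.set_printoptions(precision=4,suppress=True)
im=cv2.imread('pics/top.png');d=np.load('top_d.npy');ci=camera_info('top');P=cloud(ci,d)
X,Y,Z=P[...,0],P[...,1],P[...,2]
def rect(m,n):
    r=cv2.minAreaRect((P[m][:,:2]*1000).astype(np.float32));print(n,m.sum(),r)
A=(X>.55)&(X<.75)&(Y>.1)&(Y<.4)
rect(A&(abs(Z-.104)<.007),'tower')
rect((X>.4)&(X<.57)&(Y>.1)&(Y<.36)&(abs(Z-.061)<.004),'console')
rect(A&(Z>.115),'cup')
m=(X>.47)&(X<.57)&(Y>.2)&(Y<.34)&(Z>.088)&(Z<.11)
rect(m,'bar');print(P[m].mean(0))
rect((X>.45)&(X<.7)&(Y<-.08)&(Y>-.4)&(abs(Z-.05)<.004),'rack')
s=cv2.imread('pics/scene.png');ds=np.load('scene_d.npy');cs=camera_info('scene');Q=cloud(cs,ds)
hsv=cv2.cvtColor(s,cv2.COLOR_BGR2HSV)
for n,PP,i in(('scene',Q,s),('top',P,im)):
    h=cv2.cvtColor(i,cv2.COLOR_BGR2HSV)
    m=((PP[...,2]>.075)&(PP[...,2]<.14)&(PP[...,0]>.4)&(PP[...,0]<.75)&(PP[...,1]<0)&(PP[...,1]>-.36)).astype(np.uint8)
    k,l,st,c=cv2.connectedComponentsWithStats(m)
    for j in range(1,k):
        q=PP[l==j]; 
        if len(q)>8:
            t=q[q[:,2]>np.percentile(q[:,2],85)-.006];print(n,len(q),(t.min(0)+t.max(0))/2,t.max(0)-t.min(0),h[l==j].mean(0))
    if n=='scene':
        m=(PP[...,2]>.09)&(PP[...,2]<.11)&(PP[...,0]>.47)&(PP[...,0]<.57)&(PP[...,1]>.2)&(PP[...,1]<.34);rect_=cv2.minAreaRect((PP[m][:,:2]*1000).astype(np.float32));print('bar scene',rect_)
E
```

```text
tower 1513 ((622.9934692382812, 266.96783447265625), (145.39926147460938, 138.2919158935547), 0.41775667667388916)
console 869 ((532.5604248046875, 267.31842041015625), (138.72079467773438, 74.33055877685547), 89.76400756835938)
cup 203 ((639.9293823242188, 269.06292724609375), (44.78818893432617, 43.32009506225586), 0.5882964730262756)
bar 73 ((534.5213623046875, 266.72418212890625), (14.177454948425293, 38.78968048095703), 82.62950897216797)
[0.5341 0.2666 0.0979]
rack 1072 ((547.2903442382812, -211.4661407470703), (269.67578125, 178.66259765625), 72.48316955566406)
scene 157 [ 0.4803 -0.1801  0.1147] [0.0354 0.0342 0.0107] [ 11.9427 216.3121 136.0127]
scene 109 [ 0.5675 -0.3104  0.0881] [0.0369 0.0335 0.0091] [43.0459  6.2018 80.5963]
scene 186 [ 0.5631 -0.1811  0.1225] [0.034  0.0333 0.0109] [34.8925 11.5323 79.8172]
scene 179 [ 0.6534 -0.1854  0.1143] [0.0351 0.0327 0.0097] [169.2011 112.2849 140.4581]
scene 174 [ 0.6005 -0.0746  0.1139] [0.035  0.0345 0.0084] [172.0115 114.7184 141.5805]
scene 178 [ 0.6524 -0.1158  0.1138] [0.0343 0.0359 0.0081] [169.1798 112.0506 143.5955]
bar scene ((536.9697265625, 270.5124206542969), (14.220118522644043, 45.71297073364258), 87.1014633178711)
top 126 [ 0.6517 -0.1892  0.1157] [0.0336 0.033  0.0091] [164.373  118.7222 164.3175]
top 122 [ 0.6507 -0.1183  0.1156] [0.0332 0.0324 0.0095] [170.0984 119.3197 167.8033]
top 119 [ 0.5995 -0.0777  0.1155] [0.0325 0.0301 0.0085] [168.2269 114.1008 172.7227]
top 114 [ 0.5659 -0.3132  0.0885] [0.0312 0.0316 0.0087] [47.7544 13.4386 85.6667]
top 129 [ 0.561  -0.1845  0.1234] [0.0321 0.0316 0.0085] [42.6279 14.8372 84.8062]
top 126 [ 0.4782 -0.1831  0.1164] [0.0317 0.0321 0.0101] [ 13.5397 212.2143 177.627 ]
```

```bash
M="python3 -m handwheel"
for i in 1; do
python3 -m handwheel '[[[14,33,2,0.107,1],[27,67,4,0.214,1],[41,100,6,0.321,1],[55,134,8,0.428,1],[68,167,9,0.536,1]]]' >/dev/null
python3 -m handwheel '[[[14,33,2,0.107,1],[27,67,4,0.214,1],[41,100,6,0.321,1],[55,134,8,0.428,1],[68,167,9,0.536,1]]]' >/dev/null
python3 -m handwheel '[[[14,33,2,0.107,1],[27,67,4,0.214,1],[41,100,6,0.321,1],[55,134,8,0.428,1],[68,167,9,0.536,1]]]' 
python3 -m handwheel '[[[14,33,2,0.107,1],[27,67,4,0.214,1],[41,100,6,0.321,1],[55,134,8,0.428,1],[68,167,9,0.536,1]]]' >/dev/null
python3 -m handwheel '[[[14,33,2,0.107,1],[27,67,4,0.214,1],[41,100,6,0.321,1],[55,134,8,0.428,1],[68,167,9,0.536,1]]]' 
done
cat >> h.py <<'E'
from scipy.spatial.transform import Rotation as Ro
def tool():
    s=robot.sense();R=Ro.from_rotvec(s['eef_rot']).as_matrix();return s,np.arctan2(R[1,0],R[0,0]),R[:,2]
E
python3 - <<'E'
from h import *
np.set_printoptions(precision=4,suppress=True)
s,a,z=tool();print(s['time_s'],s['tool_pos'],a,z,s['q'])
im,d=camera('wrist');ci=camera_info('wrist');cv2.imwrite('pics/w1.png',im[:,:,::-1]);np.save('w1.npy',d);np.save('w1P.npy',cloud(ci,d))
for q in('selector_grip','cup_floor'):
    for r in finder.tip_of(q,'wrist')[:2]: print(q,r,atz(ci,r['at'][1],r['at'][0],.087 if q[0]=='s' else .13))
E
```

```text
time_s: 2.05
tool_pos: [0.3977, -0.0652, 0.226]
eef_rot: [1.774, 2.591, 0.001]
force: [0.9, -0.4, -0.1]
finger_gap: 0.0927
grasp_force: 0.0
time_s: 2.88
tool_pos: [0.5337, 0.269, 0.2436]
eef_rot: [0.201, 3.135, 0.0]
force: [0.7, 0.3, 0.1]
finger_gap: 0.0929
grasp_force: 0.0
2.8833 [0.5337 0.269  0.2436] 3.013318549724913 [ 0.0006  0.0002 -1.    ] [ 0.3811  0.1089  1.4295 -0.      1.6025 -1.0614]
selector_grip {'at': [181.5, 323.0], 'p': 0.64} [0.534 0.275 0.087]
```

View pics/w1.png

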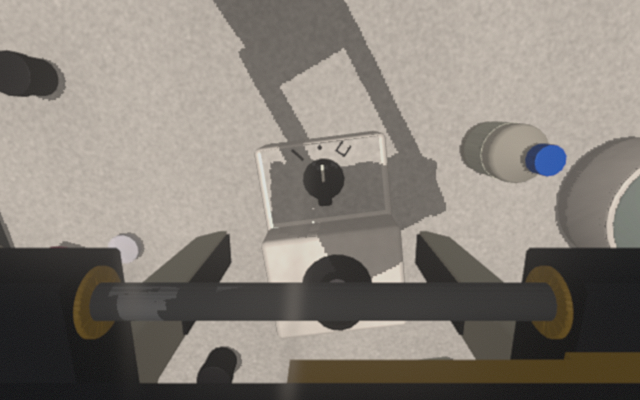

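```bash
python3 - <<'E'
from h import *
np.set_printoptions(precision=4,suppress=True)
ci=camera_info('wrist');P=np.load('w1P.npy');X,Y,Z=[P[...,i] for i in range(3)]
for a,b,n in((.088,.108,'bar'),(.06,.075,'disc+')):
    m=(X>.49)&(X<.57)&(Y>.23)&(Y<.31)&(Z>a)&(Z<b)
    print(n,m.sum(),cv2.minAreaRect((P[m][:,:2]*1000).astype(np.float32)))
    q=P[m][:,:2];c=np.cov((q-q.mean(0)).T);w,v=np.linalg.eigh(c);print(q.mean(0),np.arctan2(v[1,1],v[0,1]),w**.5)
m=(abs(Z-.061)<.004)&(X>.42)&(X<.58)&(Y>.15)&(Y<.38);print('console',cv2.minAreaRect((P[m][:,:2]*1000).astype(np.float32)))
im=cv2.imread('pics/w1.png');g=im.astype(int).sum(2)
crop=cv2.resize(im[125:220,250:400],None,fx=5,fy=5,interpolation=cv2.INTER_CUBIC);cv2.imwrite('pics/w1c.png',crop)
for n,u,v,z in(('dot',320,147.5,.061),('U',343,149,.061),('bar',297,154,.061)):print(n,atz(ci,u,v,z))
E
```

```text
bar 615 ((535.677734375, 274.9332275390625), (14.004334449768066, 42.08793258666992), 87.74726867675781)
[0.5347 0.275 ] 3.112842496476272 [0.004 0.012]
disc+ 839 ((533.9044189453125, 271.46905517578125), (70.19200134277344, 74.63756561279297), 0.820935845375061)
[0.5337 0.2759] 1.513458314274016 [0.0116 0.0142]
console ((539.1810302734375, 275.28033447265625), (83.61863708496094, 134.70314025878906), 1.029237151145935)
dot [0.5017 0.2705 0.061 ]
U [0.5064 0.2939 0.061 ]
bar [0.5053 0.2459 0.061 ]
```

View pics/w1c.png

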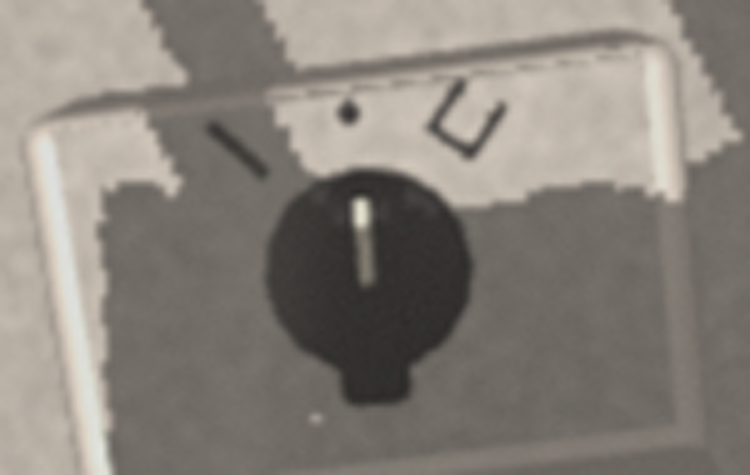

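```bash
python3 - <<'E'
from h import *
np.set_printoptions(precision=4,suppress=True)
ci=camera_info('wrist');R=np.array(ci['R']);print('cam',-R.T@ci['t'],R.T@[0,-1,0],R.T@[0,0,1],R.T@[1,0,0],ci['cx'],ci['cy'],ci['vfov'])
for n,u,v,z in(('disc',323.6,179.4,.069),('line0',250+367/5,125+285/5,.099),('line1',250+360/5,125+200/5,.099),('dot',250+348/5,125+112/5,.061),('cl',258,152,.061),('cl2',268,218,.061),('cr',384,134,.061),('far tip of fingers mid',320,270,.24)):print(n,atz(ci,u,v,z))
P=np.load('w1P.npy');
for u,v in((320,147),(324,160),(323,175),(324,205),(300,200),(350,200)):print(u,v,P[v,u])
s,a,z=tool();g=s['tool_pos'];print('tcp px',proj(ci,g))
E
```

```text
cam [0.4675 0.2776 0.4274] [-0.9627  0.1257 -0.2396] [ 0.2376 -0.0304 -0.9709] [0.1294 0.9916 0.0006] 322.75231667188893 199.72327951803652 59.161391661232535
disc [0.5339 0.27   0.069 ]
line0 [0.5308 0.2701 0.099 ]
line1 [0.5146 0.2709 0.099 ]
dot [0.5016 0.2701 0.061 ]
cl [0.498  0.2062 0.061 ]
cl2 [0.5698 0.2046 0.061 ]
cr [0.4966 0.3373 0.061 ]
far tip of fingers mid [0.5546 0.2647 0.24  ]
320 147 [0.5029 0.2756 0.0586]
324 160 [0.5148 0.2783 0.0736]
323 175 [0.5257 0.2759 0.0976]
324 205 [0.5556 0.2734 0.0954]
300 200 [0.5567 0.2475 0.0585]
350 200 [0.5629 0.301  0.0593]
tcp px (np.float64(322.471047162509), np.float64(235.1647341965278))
```

```bash
python3 - <<'E'
from h import *
np.set_printoptions(precision=4,suppress=True)
s,a,z=tool();print(s['time_s'],s['tool_pos'],a,s['q'])
ci=camera_info('wrist');im,d=camera('wrist');cv2.imwrite('pics/w2.png',im[:,:,::-1]);P=cloud(ci,d);np.save('w2P.npy',P)
X,Y,Z=[P[...,i] for i in range(3)]
m=(X>.49)&(X<.57)&(Y>.23)&(Y<.31)&(Z>.088)&(Z<.108)
print(m.sum(),cv2.minAreaRect((P[m][:,:2]*1000).astype(np.float32)))
q=P[m][:,:2];c=np.cov((q-q.mean(0)).T);w,v=np.linalg.eigh(c);print(q.mean(0),np.arctan2(v[1,1],v[0,1]))
m=(abs(Z-.061)<.004)&(X>.42)&(X<.58)&(Y>.15)&(Y<.38);print('console',cv2.minAreaRect((P[m][:,:2]*1000).astype(np.float32)))
for r in finder.tip_of('selector_grip','wrist')[:2]: print(r,atz(ci,r['at'][1],r['at'][0],.087))
s,a,z=tool();print(s['time_s'],s['tool_pos'],a)
E
```

```text
3.0333 [0.533 0.269 0.242] 3.01123797106032 [ 0.3814  0.1103  1.4308  0.0002  1.6024 -1.0591]
624 ((535.4219360351562, 269.5703430175781), (13.92857551574707, 42.337989807128906), 87.50578308105469)
[0.534  0.2697] 3.093947554302784
console ((538.2374877929688, 269.6151123046875), (136.63624572753906, 83.50393676757812), 89.98595428466797)
{'at': [186.4, 324.4], 'p': 0.74} [0.5377 0.2703 0.087 ]
3.1333 [0.533  0.2668 0.243 ] 3.0071512218825727
```

```bash

python3 -m handwheel '[[[1,1,-30,0.045,0.6],[2,2,-65,0.09,0.6],[2,2,-100,0.09,0.6],[2,2,-135,0.09,0.6],[2,2,-168,0.09,0.6]]]' >/dev/null
python3 -m handwheel '[[[0,0,0,0,0.6],[0,0,0,0,0],[0,0,0,0,0],[0,0,0,0,0],[0,0,0,0,0]]]'
python3 -m handwheel '[[[0,0,0,0,0],[0,0,0,0,0],[0,0,0,-0.05,0],[0,0,0,-0.12,0],[0,0,0,-0.2,0]]]'
```

```text
time_s: 3.97
tool_pos: [0.5373, 0.2696, 0.0787]
eef_rot: [0.069, 3.136, 0.003]
force: [-0.9, 0.1, 0.6]
finger_gap: 0.0336
grasp_force: 0.0
time_s: 4.38
tool_pos: [0.5357, 0.2694, 0.0762]
eef_rot: [0.386, 3.117, 0.001]
force: [-0.1, 0.2, 1.7]
finger_gap: 0.0129
grasp_force: 29.9
```

```bash

python3 -m handwheel '[[[0,0,0,-0.1,0],[0,0,0,-0.2,0],[0,0,0,-0.3,0],[0,0,0,-0.4,0],[0,0,0,-0.47,0]]]'
python3 -m handwheel '[[[0,0,0,0,0],[0,0,0,0,0],[0,0,0,0,0.6],[0,0,0,0,0.6],[0,0,0,0,0.6]]]'
python3 -m handwheel '[[[0,0,20,0,0.6],[0,0,55,0,0.6],[0,0,90,0,0.6],[0,0,130,0,0.6],[0,0,168,0,0.6]]]'
python3 -m handwheel '[[[0,0,0,0,0.6],[0,0,0,0,0.6],[0,0,0,0,0.6],[0,0,0,0,0.6],[0,0,0,0,0.6]]]' >/dev/null
python3 - <<'E'
from h import *
np.set_printoptions(precision=4,suppress=True)
s,a,z=tool();print(s['time_s'],s['tool_pos'],a)
ci=camera_info('wrist');im,d=camera('wrist');cv2.imwrite('pics/w3.png',cv2.resize(im[80:280,180:480,::-1],None,fx=2.5,fy=2.5,interpolation=2));P=cloud(ci,d)
X,Y,Z=[P[...,i] for i in range(3)]
m=(X>.49)&(X<.58)&(Y>.23)&(Y<.31)&(Z>.088)&(Z<.108)
print(m.sum(),cv2.minAreaRect((P[m][:,:2]*1000).astype(np.float32)))
q=P[m][:,:2];c=np.cov((q-q.mean(0)).T);w,v=np.linalg.eigh(c);print(q.mean(0),np.arctan2(v[1,1],v[0,1]))
for r in finder.tip_of('cup_floor','wrist')[:2]: print(r,atz(ci,r['at'][1],r['at'][0],.13))
E
```

```text
time_s: 4.8
tool_pos: [0.5357, 0.2693, 0.0762]
eef_rot: [1.105, 2.94, 0.001]
force: [-0.1, 0.2, 2.1]
finger_gap: 0.0133
grasp_force: 29.9
time_s: 5.22
tool_pos: [0.535, 0.2688, 0.075]
eef_rot: [-1.096, -2.944, 0.001]
force: [-0.5, -0.5, 0.2]
finger_gap: 0.0286
grasp_force: 0.0
time_s: 5.63
tool_pos: [0.5346, 0.2686, 0.2446]
eef_rot: [-1.096, -2.943, 0.001]
force: [0.5, 0.6, -0.4]
finger_gap: 0.0552
grasp_force: 0.0
6.05 [0.5341 0.2685 0.2409] 2.427905559985731
624 ((535.1428833007812, 269.890380859375), (13.927741050720215, 41.688785552978516), 50.773258209228516)
[0.5346 0.2703] 2.4574260892144837
```

View pics/w3.png

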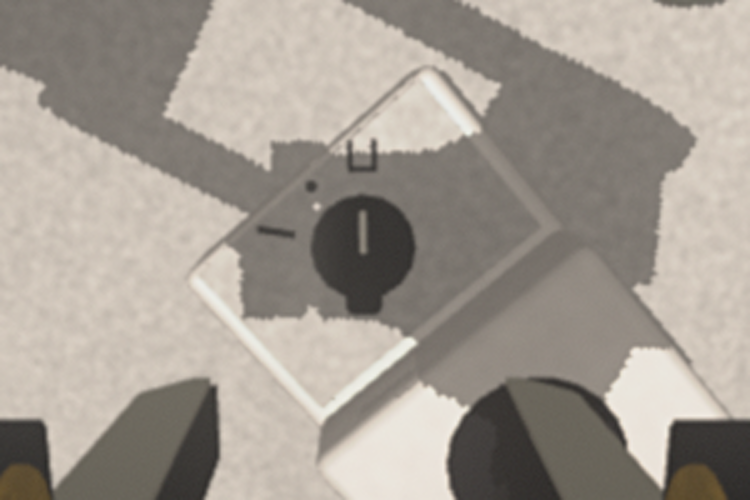

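The selector's pointer at crop (362,210) points straight at the U mark at (362,155). Next is the tube.

```bash

python3 -m handwheel '[[[2,-36,0,0.06,0.7],[4,-72,0,0.12,0.7],[6,-108,0,0.18,0.7],[8,-144,0,0.24,0.7],[10,-180,0,0.3,0.7]]]' >/dev/null
python3 -m handwheel '[[[2,-36,0,0.06,0.7],[4,-72,0,0.12,0.7],[6,-108,0,0.18,0.7],[8,-144,0,0.24,0.7],[10,-180,0,0.3,0.7]]]' >/dev/null
python3 -m handwheel '[[[4,-36,0,0.06,0.7],[7,-72,0,0.11,0.7],[7,-92,0,0.11,0.7],[7,-92,0,0.11,0.7],[7,-92,0,0.11,0.7]]]' >/dev/null
python3 - <<'E'
from h import *
np.set_printoptions(precision=4,suppress=True)
camera('top')
s,a,z=tool();print(s['time_s'],s['tool_pos'],a,s['finger_gap'])
ci=camera_info('wrist');im,d=camera('wrist');cv2.imwrite('pics/w4.png',im[:,:,::-1]);P=cloud(ci,d)
X,Y,Z=[P[...,i] for i in range(3)]
m=(abs(X-.562)<.04)&(abs(Y+.183)<.04)&(Z>.115)&(Z<.13);q=P[m];print(m.sum(),(q.min(0)+q.max(0))/2,q.max(0)-q.min(0),cv2.minEnclosingCircle((q[:,:2]*1000).astype(np.float32)))
for r in finder.tip_of('tube_cap','wrist')[:3]: print(r,atz(ci,r['at'][1],r['at'][0],.113))
E
```

```text
7.45 [ 0.5618 -0.1828  0.2425] 3.1366882578134003 0.06480014965792286
1115 [ 0.5608 -0.1825  0.1197] [0.0333 0.0329 0.0087] ((560.5997314453125, -182.5679168701172), 16.86720085144043)
{'at': [90.6, 322.2], 'p': 0.83} [ 0.4775 -0.1824  0.113 ]
{'at': [223.7, 431.8], 'p': 0.75} [ 0.5973 -0.0803  0.113 ]
{'at': [184.7, 322.9], 'p': 0.62} [ 0.5595 -0.1822  0.113 ]
```

View pics/w4.png

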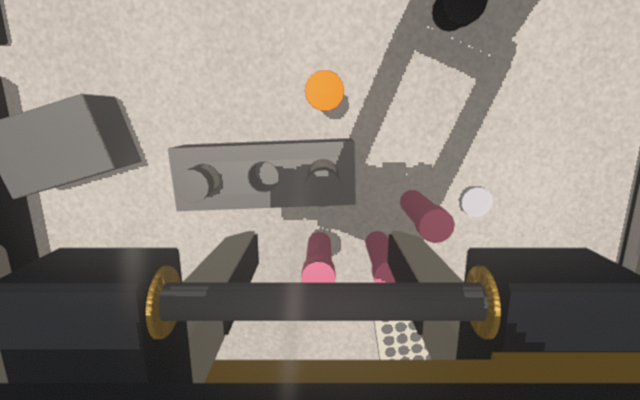

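The grey cap at pixel (323,180) is the tall tube, between the fingers. The orange one at (323,90) and the pink ones are clear.

```bash

python3 -m handwheel '[[[-1,0,-30,0,0.7],[-1,0,-65,0,0.7],[-1,0,-100,0,0.7],[-1,0,-130,0,0.7],[-1,0,-148,0,0.7]]]' >/dev/null
python3 -m handwheel '[[[0,0,0,0,0.7],[0,0,0,0,0.7],[0,0,0,0,0],[0,0,0,0,0],[0,0,0,0,0]]]'
python3 -m handwheel '[[[0,0,0,0,0],[0,0,0,0,0],[0,0,0,0,0],[0,0,0,0,0],[0,0,0,0,0]]]'
```

```text
time_s: 8.38
tool_pos: [0.5627, -0.1834, 0.0977]
eef_rot: [0.005, 3.138, -0.002]
force: [0.6, -0.4, 0.2]
finger_gap: 0.0496
grasp_force: 0.0
time_s: 8.8
tool_pos: [0.5617, -0.1833, 0.0961]
eef_rot: [0.006, 3.14, -0.001]
force: [-0.6, 0.1, 5.3]
finger_gap: 0.0318
grasp_force: 30.0
```

```bash

python3 -m handwheel '[[[0,0,15,0,0],[0,0,45,0,0],[0,0,80,0,0],[0,0,120,0,0],[0,0,160,0,0]]]'
python3 -m handwheel '[[[0,0,15,0,0],[0,0,15,0,0],[0,0,15,0,0],[0,0,15,0,0],[0,0,15,0,0]]]'
python3 - <<'E'
from h import *
im,d=camera('scene');ci=camera_info('scene');s,a,z=tool()
np.save('sP.npy',cloud(ci,d));u,v=map(int,proj(ci,s['tool_pos']-np.array([0,0,.06])));print(u,v,s['tool_pos'])
cv2.imwrite('pics/s5.png',cv2.resize(im[v-90:v+90,u-110:u+110,::-1],None,fx=3,fy=3,interpolation=2))
for r in finder.tip_of('tube','scene')[:5]:print(r)
E
```

```text
time_s: 9.22
tool_pos: [0.5602, -0.1827, 0.2558]
eef_rot: [-0.006, -3.139, -0.001]
force: [1.3, -0.9, -0.1]
finger_gap: 0.0318
grasp_force: 30.0
time_s: 9.63
tool_pos: [0.5601, -0.1826, 0.2675]
eef_rot: [-0.006, -3.137, -0.003]
force: [0.1, 0.4, -1.4]
finger_gap: 0.0319
grasp_force: 30.0
258 150 [ 0.56010734 -0.18260139  0.26760545]
{'at': [219.7, 288.5], 'p': 0.86}
{'at': [219.6, 243.6], 'p': 0.84}
{'at': [225.9, 267.3], 'p': 0.66}
{'at': [155.9, 259.0], 'p': 0.64}
{'at': [177.4, 278.5], 'p': 0.52}
```

View pics/s5.png

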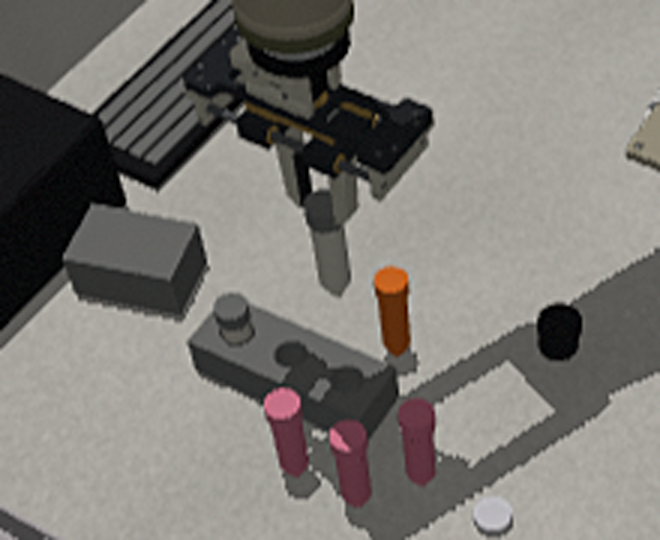

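The tall tube is in the hand, with its cap at crop (322,210) and tip at (338,290), and the short tube is still in the rack. I'll measure its tilt and tip.

```bash
python3 - <<'E'
from h import *
np.set_printoptions(precision=4,suppress=True)
P=np.load('sP.npy');ci=camera_info('scene');c=-np.array(ci['R']).T@ci['t']
m=(abs(P[...,0]-.56)<.04)&(abs(P[...,1]+.183)<.04)&(P[...,2]>.15)
n,l,st,_=cv2.connectedComponentsWithStats(m.astype(np.uint8));
q=P[m]
print(len(q),q[:,2].min())
from scipy.optimize import least_squares
b=q[(q[:,2]>.205)&(q[:,2]<.25)]
f=lambda p:np.hypot(b[:,0]-p[0]-p[2]*(b[:,2]-.225),b[:,1]-p[1]-p[3]*(b[:,2]-.225))-.0145
r=least_squares(f,[.56,-.183,0,0],loss='soft_l1',f_scale=.002);print(len(b),r.x,np.abs(r.fun).mean())
for z0 in np.arange(.175,.29,.01):
    t=q[abs(q[:,2]-z0)<.005];print(round(z0,3),len(t),t[:,:2].mean(0) if len(t) else '')
E
```

```text
2970 0.18237649738612843
123 [ 0.5602 -0.1814  0.0147 -0.0206] 0.0009625482477496581
0.175 0 
0.185 5 [ 0.5677 -0.176 ]
0.195 17 [ 0.5681 -0.1743]
0.205 24 [ 0.5677 -0.1746]
0.215 27 [ 0.5695 -0.1737]
0.225 27 [ 0.5682 -0.1734]
0.235 30 [ 0.5688 -0.1747]
0.245 28 [ 0.5684 -0.1734]
0.255 27 [ 0.57   -0.1755]
0.265 31 [ 0.5687 -0.1735]
0.275 24 [ 0.5725 -0.1759]
0.285 27 [ 0.5729 -0.1775]
```

```bash

python3 -m handwheel '[[[4,20,0,0,0],[9,52,0,0,0],[14,84,0,0,0],[20,116,0,0,0],[26,148,0,0,0]]]' >/dev/null
python3 -m handwheel '[[[6,33,0,0,0],[12,66,0,0,0],[17,99,0,0,0],[23,132,0,0,0],[29,165,0,0,0]]]' >/dev/null
python3 -m handwheel '[[[6,33,0,0,0],[12,66,0,0,0],[17,99,0,0,0],[21,125,0,0,0],[24,139,0,0,0]]]' >/dev/null
python3 -m handwheel '[[[0,0,0,0,0],[0,0,0,0,0],[0,0,0,0,0],[0,0,0,0,0],[0,0,0,0,0]]]'
python3 - <<'E'
from h import *
np.set_printoptions(precision=4,suppress=True)
im,d=camera('scene');ci=camera_info('scene');s,a,z=tool();P=cloud(ci,d)
print(s['tool_pos'],s['force'],s['grasp_force'])
u,v=map(int,proj(ci,[.64,.27,.16]));cv2.imwrite('pics/s6.png',cv2.resize(im[v-80:v+80,u-90:u+90,::-1],None,fx=4,fy=3.5,interpolation=2))
from scipy.optimize import least_squares
p=P.reshape(-1,3);b=p[(abs(p[:,0]-.64)<.03)&(abs(p[:,1]-.27)<.03)&(p[:,2]>.205)&(p[:,2]<.245)]
f=lambda x:np.hypot(b[:,0]-x[0]-x[2]*(b[:,2]-.225),b[:,1]-x[1]-x[3]*(b[:,2]-.225))-.0145
r=least_squares(f,[.64,.27,0,0],loss='soft_l1',f_scale=.002);print(len(b),r.x)
b=p[(abs(p[:,0]-.64)<.04)&(abs(p[:,1]-.27)<.04)&(p[:,2]>.139)&(p[:,2]<.149)];print('rim',len(b),(b.min(0)+b.max(0))/2,b.max(0)-b.min(0))
m=(abs(p[:,0]-.535)<.04)&(abs(p[:,1]-.27)<.04)&(p[:,2]>.09)&(p[:,2]<.11);print('bar',cv2.minAreaRect((p[m][:,:2]*1000).astype(np.float32)))
E
```

```text
time_s: 11.4
tool_pos: [0.6403, 0.2677, 0.2704]
eef_rot: [0.008, 3.142, -0.0]
force: [-0.5, 0.3, -0.9]
finger_gap: 0.032
grasp_force: 30.0
[0.6404 0.2679 0.2706] [-0.1045 -0.5066 -1.0646] 29.998929798603058
115 [ 0.64    0.2688 -0.0105  0.0141]
rim 124 [0.6423 0.2705 0.1438] [0.0451 0.0448 0.0096]
bar ((533.9265747070312, 277.095703125), (9.40227222442627, 24.65751075744629), 44.64358139038086)
```

View pics/s6.png

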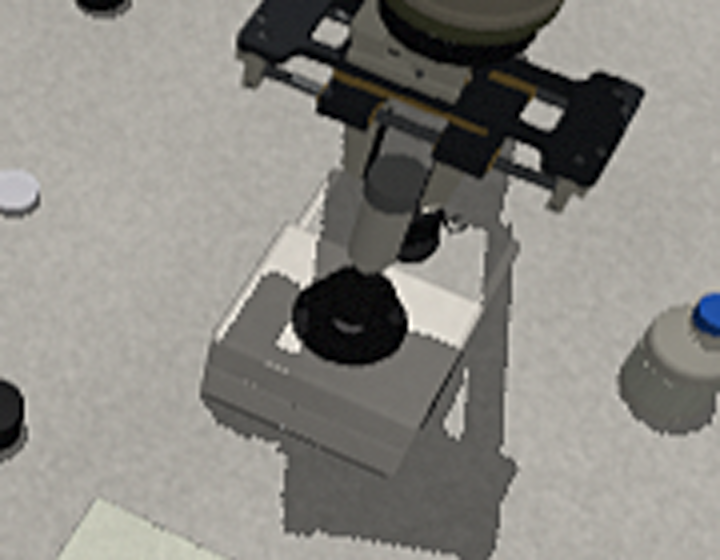

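The tube tip at crop (370,265) hangs over the cup at (350,325). I'll descend, then press by force.

```bash

python3 -m handwheel '[[[1,1,-10,0,0],[1,1,-22,0,0],[1,1,-34,0,0],[1,1,-42,0,0],[1,1,-46,0,0]]]'
python3 -m handwheel '[[[0,0,-1,0,0],[0,0,-2,0,0],[0,0,-3,0,0],[0,0,-4,0,0],[0,0,-4,0,0]]]'
python3 -m handwheel '[[[0,0,-1,0,0],[0,0,-2,0,0],[0,0,-3,0,0],[0,0,-3,0,0],[0,0,-3,0,0]]]'
```

```text
time_s: 11.87
tool_pos: [0.6399, 0.2695, 0.2209]
eef_rot: [-0.006, -3.138, 0.002]
force: [0.4, 0.3, -1.1]
finger_gap: 0.0317
grasp_force: 30.0
time_s: 12.28
tool_pos: [0.6414, 0.2701, 0.2208]
eef_rot: [0.006, 3.141, 0.0]
force: [1.3, 0.5, -0.8]
finger_gap: 0.0317
grasp_force: 30.0
time_s: 12.7
tool_pos: [0.6415, 0.27, 0.218]
eef_rot: [0.006, 3.141, 0.0]
force: [0.4, -0.1, 2.6]
finger_gap: 0.0318
grasp_force: 30.0
```

```bash

python3 -m handwheel '[[[0,0,-1,0,0],[0,0,-2,0,0],[0,0,-3,0,0],[0,0,-3,0,0],[0,0,-3,0,0]]]'
python3 -m handwheel '[[[0,0,-1,0,0],[0,0,-2,0,0],[0,0,-2,0,0],[0,0,-2,0,0],[0,0,-2,0,0]]]'
python3 -m handwheel '[[[0,0,0,0,0],[0,0,0,0,0],[0,0,0,0,0],[0,0,0,0,0],[0,0,0,0,0]]]'
```

```text
time_s: 13.12
tool_pos: [0.6414, 0.27, 0.2147]
eef_rot: [0.006, 3.141, 0.0]
force: [0.3, 0.8, 4.6]
finger_gap: 0.0317
grasp_force: 30.0
time_s: 13.53
tool_pos: [0.6415, 0.27, 0.213]
eef_rot: [0.006, 3.141, 0.0]
force: [1.0, -0.0, 6.4]
finger_gap: 0.0319
grasp_force: 30.0
time_s: 13.95
tool_pos: [0.6415, 0.27, 0.213]
eef_rot: [0.006, 3.141, 0.0]
force: [-0.3, -0.4, 6.1]
finger_gap: 0.032
grasp_force: 30.0
```

```bash

python3 -m handwheel '[[[0,0,-1,0,0],[0,0,-1,0,0],[0,0,-1,0,0],[0,0,-1,0,0],[0,0,-1,0,0]]]'
for i in 1 2 3 4 5 6 7 8 9; do python3 -m handwheel '[[[0,0,0,0,0],[0,0,0,0,0],[0,0,0,0,0],[0,0,0,0,0],[0,0,0,0,0]]]' | grep -E 'time|tool|force'; done
python3 - <<'E'
from h import *
np.set_printoptions(precision=4,suppress=True)
im,d=camera('scene');ci=camera_info('scene');p=cloud(ci,d).reshape(-1,3)
u,v=map(int,proj(ci,[.64,.27,.16]));cv2.imwrite('pics/s7.png',cv2.resize(im[v-80:v+80,u-90:u+90,::-1],None,fx=4,fy=3.5,interpolation=2))
from scipy.optimize import least_squares
b=p[(abs(p[:,0]-.64)<.03)&(abs(p[:,1]-.27)<.03)&(p[:,2]>.155)&(p[:,2]<.2)]
f=lambda x:np.hypot(b[:,0]-x[0]-x[2]*(b[:,2]-.175),b[:,1]-x[1]-x[3]*(b[:,2]-.175))-.0145
r=least_squares(f,[.64,.27,0,0],loss='soft_l1',f_scale=.002);print(len(b),r.x)
b=p[(np.hypot(p[:,0]-.642,p[:,1]-.27)<.026)&(np.hypot(p[:,0]-.642,p[:,1]-.27)>.018)&(p[:,2]>.125)&(p[:,2]<.15)];print('rim z',np.percentile(b[:,2],[50,80,90,95]))
E
```

```text
time_s: 14.37
tool_pos: [0.6416, 0.27, 0.2122]
eef_rot: [0.006, 3.14, 0.001]
force: [-0.3, 0.7, 6.3]
finger_gap: 0.0318
grasp_force: 30.0
time_s: 14.78
tool_pos: [0.6416, 0.2701, 0.2122]
force: [0.3, -0.2, 6.8]
grasp_force: 30.0
time_s: 15.2
tool_pos: [0.6416, 0.27, 0.2122]
force: [-0.6, -0.1, 6.2]
grasp_force: 30.0
time_s: 15.62
tool_pos: [0.6416, 0.27, 0.2122]
force: [0.4, -0.1, 6.5]
grasp_force: 30.0
time_s: 16.03
tool_pos: [0.6416, 0.27, 0.2122]
force: [0.4, 0.3, 5.7]
grasp_force: 30.0
time_s: 16.45
tool_pos: [0.6416, 0.27, 0.2122]
force: [0.3, -0.4, 6.7]
grasp_force: 30.0
time_s: 16.87
tool_pos: [0.6416, 0.2701, 0.2122]
force: [-0.1, -0.4, 6.0]
grasp_force: 30.0
time_s: 17.28
tool_pos: [0.6416, 0.27, 0.2122]
force: [0.5, 0.5, 5.9]
grasp_force: 30.0
time_s: 17.7
tool_pos: [0.6416, 0.27, 0.2122]
force: [-0.2, -0.4, 6.2]
grasp_force: 30.0
time_s: 18.12
tool_pos: [0.6416, 0.27, 0.2122]
force: [-0.2, 0.1, 6.3]
grasp_force: 30.0
120 [ 0.6411  0.2711  0.0004 -0.0221]
rim z [0.1374 0.1389 0.1395 0.1404]
```

View pics/s7.png

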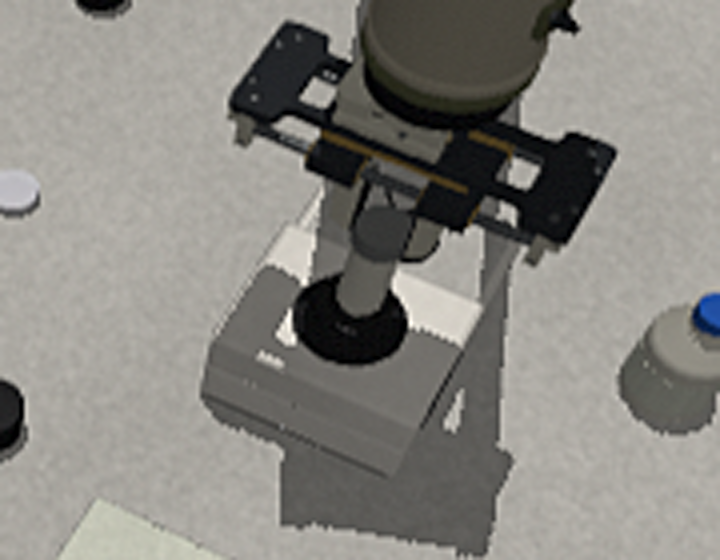

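The tube (crop (380,230) down to (365,310)) stands upright in the cup. Two measurements agree on about 5 mm of travel: the rim has dropped about 5 mm, and the force is about 7.2 N net. It has held steady for over 3.5 s.

```bash
python3 -c "
from station import robot
print(robot.hand_in())"
```

```text
the job is handed in; nothing more can be done
None
```

I handed the job in with the selector on the U mark and the tall tube held upright in the cup, pressed about 5 mm down for over 3.5 s; no verdict came back.

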